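# Snap two bearing covers home on a printer bed frame

### The job

Take the seating tool (square wooden handle, round flat foot) out of its dish and, holding it square to the sloping plate, press each of the two black bearing covers down with its foot until the cover clicks fully home and sits level on its housing, in either order. Then stand the tool upright back in the dish it came from; press with the tool only, never with the hand, and leave everything else where it is.

Things in the scene. Friction and masses are not known exactly. Their poses are not given: they have to be found in the camera images.
- frame: printer bed frame of frosted acrylic, 180 mm deep (x), 264 mm wide (y), fixed to the table. Origin on the table under its middle; z up, yaw up to 0.3 rad. Its plate slopes 27 degrees, low edge (25 mm high) towards the robot, high edge (112 mm) away; the two bearing housings stand side by side across its middle, 124 mm apart; a low black rail (12 mm above the plate) runs up the slope at each end
- housing_left: round aluminium bearing housing, 54 mm across and 14 mm high, screwed on the left (+y) half of the sloping plate. Origin: centre of its underside on the plate; x up the slope, y left along the plate, z square out of the plate (the press axis, 27 degrees off vertical, leaning towards the robot when the frame's yaw is 0). Its top rim is at z = 14 mm
- cap_left_top (a point): centre of the flat top of the left snap cover: a black plastic disc 40 mm across, 5 mm thick, over a grey 32 mm neck that enters the housing. On the press axis of housing_left, at its z = 28 mm while the cover stands proud, 19 mm when home; its orientation is the cover's own (cocked) one
- snap_left (a joint): how far the left cover has gone in, m: 0 = standing proud, 0.009 = fully home (disc down on the housing rim). It does not yield until pushed with 11 to 15 N, the push then falls to nothing by 5 mm, whereupon it snaps home by itself and stays; let go before 5 mm it springs back out
- rock_left (a joint): how cocked the left cover sits, rad, about the y axis of its housing: 0 = square, limits +-0.16. It stays where it is left and takes about 0.04 N m to turn, so a flat tool face pressed on it brings it parallel to that face, even at home
- housing_right: round aluminium bearing housing, 54 mm across and 14 mm high, screwed on the right (-y) half of the sloping plate. Origin: centre of its underside on the plate; x up the slope, y left along the plate, z square out of the plate (the press axis, 27 degrees off vertical, leaning towards the robot when the frame's yaw is 0). Its top rim is at z = 14 mm
- cap_right_top (a point): centre of the flat top of the right snap cover: a black plastic disc 40 mm across, 5 mm thick, over a grey 32 mm neck that enters the housing. On the press axis of housing_right, at its z = 28 mm while the cover stands proud, 19 mm when home; its orientation is the cover's own (cocked) one
- snap_right (a joint): how far the right cover has gone in, m: 0 = standing proud, 0.009 = fully home (disc down on the housing rim). It does not yield until pushed with 11 to 15 N, the push then falls to nothing by 5 mm, whereupon it snaps home by itself and stays; let go before 5 mm it springs back out
- rock_right (a joint): how cocked the right cover sits, rad, about the y axis of its housing: 0 = square, limits +-0.16. It stays where it is left and takes about 0.04 N m to turn, so a flat tool face pressed on it brings it parallel to that face, even at home
- seating_tool: hand seating tool, 98 mm tall, 0.13 to 0.25 kg, standing upright on its flat round foot. From the bottom: steel foot 30 mm across and 10 mm thick, steel shaft 18 mm, steel collar 44 mm across from 42 to 48 mm, then a SQUARE wooden handle 24 x 24 mm from 48 to 98 mm (sides along its x and y). Origin: centre of the foot's face; z up along the tool. Held with the finger ends just above the collar, the collar carries the push
- pad (a point): centre of the seating tool's flat foot face (same as the tool's origin)
- tool_dish: round steel dish that the seating tool stands in, fixed, 88 mm across; floor 76 mm across at z = 4 mm, rim 10 mm high. Origin: centre of its underside on the table. Either left or right of the frame
- pin_spanner: look-alike tool, not needed: ROUND wooden handle 24 mm across and an oblong 50 x 28 mm foot, same height and collar; stands in a like dish on the other side. Origin: centre of its foot face
- motor: bystander: black stepper motor 42 x 42 x 38 mm, shaft up to 56 mm; origin under its centre
- screwdriver: bystander: screwdriver with a red handle, lying on the table nearer the robot than the frame, on its right
- wrench: bystander: steel wrench lying on the table nearer the robot than the frame, on its left
- jar: bystander: jar 60 mm across, 80 mm tall, on the right, level with or behind the frame
- rail_offcut: bystander: piece of linear rail 140 mm long with a small carriage, 24 mm high, on the left behind the frame
Mind the look-alikes: they are no part of the job. What is shaped like the seating_tool but orange or purple is not meant.

How it is judged:
On the way, in this order (a step that is already met when the one before it is completed fails the run):
1. the seating tool is lifted clear of its dish (height (world z) of seating_tool above 0.03 m), for 0.2 s.
2. one cover is pressed home by the seating tool: its foot on the cover (centred within 10 mm each way), the tool square to the plate within 0.17 rad (((value of joint snap_left above 0.0075 m and x of pad in the frame of housing_left between -0.01 and 0.01 m and y of pad in the frame of housing_left between -0.01 and 0.01 m and z of pad in the frame of housing_left below 0.032 m and angle between the z axis of seating_tool and the z axis of housing_left, either way round below 0.17 rad) or (value of joint snap_right above 0.0075 m and x of pad in the frame of housing_right between -0.01 and 0.01 m and y of pad in the frame of housing_right between -0.01 and 0.01 m and z of pad in the frame of housing_right below 0.032 m and angle between the z axis of seating_tool and the z axis of housing_right, either way round below 0.17 rad))), for 0.1 s.
3. the other cover is pressed home in the same way (value of joint each of snap_left, snap_right above 0.0075 m and ((x of pad in the frame of housing_left between -0.01 and 0.01 m and y of pad in the frame of housing_left between -0.01 and 0.01 m and z of pad in the frame of housing_left below 0.032 m and angle between the z axis of seating_tool and the z axis of housing_left, either way round below 0.17 rad) or (x of pad in the frame of housing_right between -0.01 and 0.01 m and y of pad in the frame of housing_right between -0.01 and 0.01 m and z of pad in the frame of housing_right below 0.032 m and angle between the z axis of seating_tool and the z axis of housing_right, either way round below 0.17 rad))), for 0.1 s.
At the end, for the whole second after the job is handed in: both covers home (in by more than 7.5 of 9 mm) and square on their housings within 0.09 rad; the seating tool at rest, upright within 0.1 rad, its foot flat on the floor of its own dish (origin within 27 mm of the dish's centre) (value of joint each of snap_left, snap_right above 0.0075 m and value of joint rock_left between -0.09 and 0.09 rad and value of joint rock_right between -0.09 and 0.09 rad and horizontal distance between seating_tool and tool_dish below 0.027 m and height (world z) of seating_tool below 0.009 m and angle between seating_tool's own z axis and vertical below 0.1 rad and linear speed of seating_tool below 0.02 m/s); the robot touches nothing.
It fails at once if a cover or its housing is pushed with the hand or arm (more than 1 N) (contact force between any of the fingers, the arm and housing_left above 1 N or contact force between any of the fingers, the arm and housing_right above 1 N).
It fails at once if a bystander is shifted by more than 30 mm (distance of any of pin_spanner, motor, screwdriver, wrench, jar, rail_offcut from where it was at the start of the episode above 0.03 m).
It also fails if it takes over 54 s, if anything falls off the work surface, if the arm or the gripper's body presses on something with over 40 N, if the wrist force passes 120 N, or if a joint passes its speed limit or range.

### The arm

A 7-joint arm with a two-finger parallel gripper is mounted at the origin on the work surface. World frame = base frame: x ahead of the robot, y to its left, z up, the work surface at z = 0. Lengths are in m, angles in rad, forces in N, time in s.
With the tool pointing down it reaches from about 0.35 to 0.775 m from the base axis. Payload 3.1 kg.
Tool frame: the origin (TCP) lies midway between the tips of the shut fingers; the grasp point (between the pads) lies 19 mm behind it; z points along the fingers, y is the direction in which the jaws open and shut (so a half turn about z gives the same grasp; the last joint's range is limited). The gripper opens to 85 mm and grips with 20 to 120 N. Pads are 22 mm wide; open, the fingers measure 114 mm over their backs; the gripper's body (76 mm by 85 mm) begins 54 mm behind the grasp point. The pads swing forward as they close: fully open they stand 13 mm farther back than shut.
Start: joints at [1.208, 0.311, 0.014, 1.512, -0.004, 1.319, -0.027], TCP at [0.173, -0.522, 0.231] pointing down, gripper open.
Joint ranges: [-2.7, 2.7], [-0.3, 1.91], [-1.27, 1.3], [0.12, 2.57], [-1.44, 4.58], [0.2, 2.03], [-3.05, 3.05]. Speed limits (rad/s): [2.79, 2.79, 3.14, 3.14, 3.14, 3.14, 3.14].

### API

Orientations are given as a 3x3 rotation matrix whose columns are the frame's x, y, z axes.
In Python, from plant import bot, snapshot, ticket gives the robot as it stands.
- The arm moves only by the tool step_arm, never from a script. Its arguments are lists of equal length, an entry for each row: "translation": the shift along the tool's x, y, z in m, a list of three; "turn": the turn, a rotation vector about the tool's x, y, z in rad, a list of three. A call has 1 to 12 rows; each row shifts and turns the commanded pose from where the row before left it, along the tool's axes as they then stand; what a row does not reach is not made up. A row lasts 1/8 s, in which the tool goes at most 62.5 mm and 10.7 degrees, less where a joint would pass 70% of its speed; a pose out of reach is approached as far as the arm can. A call with a gripper value outside its range is refused whole. "hand" is the finger opening in m, from 0 to 0.0854, set as the call begins (left out, the last holds). The fingers move at their own pace and stop on an object; "grip_force" is the grip in N (left out, the last holds). Time passes only in rows, so rows that do not move let the fingers close. It gives the time, the measured TCP pose, the force and the opening at its end, in the units of the state.
- bot.get_state(): the state, without advancing time (a new reading comes with each control period).
- snapshot(name): name is "scene" or "top" or "wrist"; returns a dict with "pixels" (420x560x3 uint8, red, green, blue), "fx", "fy", "cx", "cy" (pixels), "dist" ([k1, k2, p1, p2, k3] as OpenCV has them; the pictures are not rectified), "view" (4x4, takes a point from world to camera coordinates); the wrist camera has in their place "hand_eye" (4x4, takes a point from camera to tool coordinates, whose origin is the TCP and whose axes are the flange's). Camera axes: x right, y up, looking along -z (the intrinsics and any distortion apply to the point x, -y, -z); pixel columns grow to the right and rows downward; lengths in m; the calibration is good to about 2 mm. A picture is of the moment at which its call begins: read the wrist's pose just before it. There is no depth.
- ticket.finish_job(): hands the job in, once; it reports no verdict.
The state is a dict: "t": time; "qpos": joint angles; "joint_vel": joint speeds; "joint_torque": joint torques, N m; "position": TCP position; "tool_rot": TCP orientation; "wrist_force": force on the tool from outside, world axes, zero at the start; "wrist_torque": the same for the moment, N m; "opening": finger opening in m.
Only numpy, scipy, OpenCV 4.12 (cv2) and the standard library are available. Lean on these libraries where they do the work, as an engineer would, in place of code of your own. Each camera call takes 0.05 s, during which the arm holds its last target. There are 200 camera calls.

## Working session

There is one attempt and no reset: what is moved stays moved. The work goes in short steps, Python scripts to look and compute and a tool call to move; the robot and the scene stay as the last step left them, time stands still between calls to the robot, and variables do not carry over. Pictures are saved under pics/ and viewed, about 8 in all and at most 12, crops included, and the job is handed in when it is done.

Besides the shell and the picture viewer there is one more tool, called after ">>>" as name(argument=value, ...) on one line, values as JSON. step_arm: Moves the arm, as the interface text tells. Its arguments: {"type":"object","properties":{"translation":{"type":"array","items":{"type":"array","items":{"type":"number"}}},"turn":{"type":"array","items":{"type":"array","items":{"type":"number"}}},"hand":{"type":"number"},"grip_force":{"type":"number"}},"required":["translation","turn"]}

```bash
ls; mkdir -p pics
cat > h.py <<'E'
import numpy as np, cv2
from plant import bot, snapshot, ticket
def shot(name,fn=None):
    s=bot.get_state(); d=snapshot(name)
    if fn: cv2.imwrite('pics/'+fn,cv2.cvtColor(d['pixels'],cv2.COLOR_RGB2BGR))
    if 'view' in d: c2w=np.linalg.inv(np.array(d['view']))
    else:
        T=np.eye(4);T[:3,:3]=np.array(s['tool_rot']).reshape(3,3);T[:3,3]=s['position'];c2w=T@np.array(d['hand_eye'])
    d['c2w']=c2w; d['K']=np.array([[d['fx'],0,d['cx']],[0,d['fy'],d['cy']],[0,0,1.]])
    return d
def ray(d,uv):
    p=cv2.undistortPoints(np.array(uv,float).reshape(-1,1,2),d['K'],np.array(d['dist'],float))[:,0]
    v=np.c_[p[:,0],-p[:,1],-np.ones(len(p))]
    return d['c2w'][:3,3], v@d['c2w'][:3,:3].T
def onz(d,uv,z):
    o,v=ray(d,uv); return o+v*((z-o[2])/v[:,2])[:,None]
def proj(d,P):
    P=np.c_[np.array(P,float).reshape(-1,3),np.ones(len(np.array(P).reshape(-1,3)))]
    c=(P@np.linalg.inv(d['c2w']).T)[:,:3]*[1,-1,-1]
    return cv2.projectPoints(c,np.zeros(3),np.zeros(3),d['K'],np.array(d['dist'],float))[0][:,0]
def tri(d1,u1,d2,u2):
    o1,v1=ray(d1,[u1]);o2,v2=ray(d2,[u2]);A=np.c_[v1[0],-v2[0]]
    t=np.linalg.lstsq(A,o2-o1,rcond=None)[0]
    a,b=o1+t[0]*v1[0],o2+t[1]*v2[0]; return (a+b)/2,np.linalg.norm(a-b)
E
python3 - <<'E'
from h import *
a=shot('scene','s0.png');b=shot('top','t0.png')
for d in(a,b):print(np.round(d['c2w'],3),d['K'][0],d['dist'])
print(bot.get_state())
E
```

```text
pics
[[-0.563 -0.672  0.481  0.99 ]
 [ 0.827 -0.445  0.344  0.334]
 [-0.017  0.591  0.806  0.849]
 [ 0.     0.     0.     1.   ]] [425.34431718   0.         280.60799719] [0.00619802 0.         0.         0.         0.        ]
[[-0.025  0.999 -0.046  0.481]
 [-1.    -0.025  0.007  0.011]
 [ 0.005  0.046  0.999  1.364]
 [ 0.     0.     0.     1.   ]] [530.172575     0.         269.95741923] [-0.09904529  0.          0.          0.          0.        ]
{'t': 0.1, 'qpos': array([ 1.20829741,  0.31169426,  0.01401528,  1.51287164, -0.00442692,
        1.31918716, -0.02721072]), 'joint_vel': array([ 0.00025277, -0.00049491, -0.00078829, -0.00319397, -0.00181455,
       -0.00187207,  0.00100995]), 'joint_torque': array([ 1.00377427e-03, -3.80854261e+01,  1.46647599e-01, -2.31240749e+01,
        1.22260483e-02,  8.10692873e-03, -1.21736690e-05]), 'position': array([ 0.17323888, -0.52133218,  0.23031319]), 'tool_rot': array([[ 9.48971808e-01,  3.15360054e-01, -7.38263788e-04],
       [ 3.15360910e-01, -9.48969708e-01,  1.99731353e-03],
       [-7.07170692e-05, -2.12821377e-03, -9.99997733e-01]]), 'wrist_force': array([-0.3944512 , -0.1547849 , -0.09334494]), 'wrist_torque': array([-0.02424337,  0.03160431, -0.05075263]), 'opening': 0.08536468935292152}
```

View pics/s0.png

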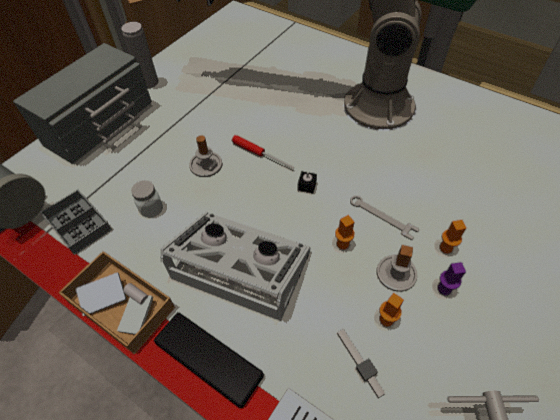

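View pics/t0.png

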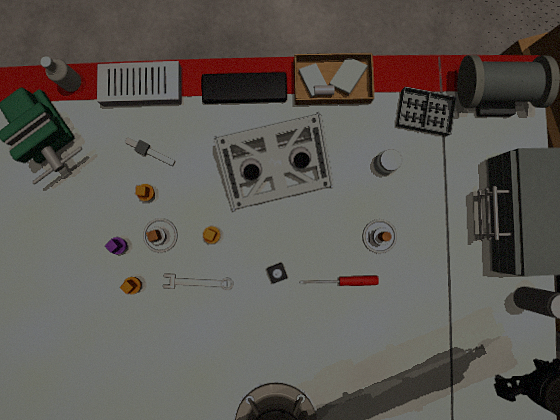

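The scene view shows the frame at (235,260) with caps at (214,232) and (267,250). The square-handled tool stands in the dish at (397,270), on the robot's left, with orange and purple decoys around it. The round spanner is at (205,155). In the top view the tool is at (158,236) and the caps are at (251,171) and (302,159). Next I'll enlarge these areas.

Run:
```python
import cv2,numpy as np
t=cv2.imread('pics/t0.png');s=cv2.imread('pics/s0.png')
g=lambda i:np.clip((i/255.)**.6*255*1.1,0,255).astype('uint8')
a=cv2.resize(g(t[105:215,205:338]),(532,440),interpolation=cv2.INTER_CUBIC)
b=cv2.resize(g(t[205:265,130:190]),(240,240),interpolation=cv2.INTER_CUBIC)
c=cv2.resize(g(s[235:295,367:427]),(240,240),interpolation=cv2.INTER_CUBIC)
o=np.zeros((480,780,3),'uint8');o[:440,:532]=a;o[:240,540:]=b;o[240:,540:]=c
cv2.imwrite('pics/c0.png',o)
```

```text
(no output)
```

View pics/c0.png

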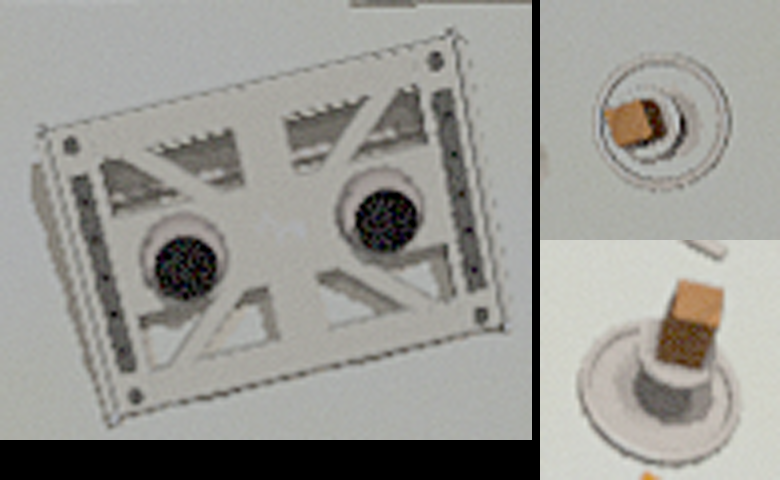

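The crop shows the caps at top pixels (251,172) and (301.5,160.5), and the dish centre at about (161,235). The handle is clearly square and turned about 20°, so this is the seating tool.

Run:
```python
from h import *
a=shot('scene');b=shot('top')
def black(d,box):
    x0,y0,x1,y1=box;p=d['pixels'][y0:y1,x0:x1].max(2)
    n,l,st,c=cv2.connectedComponentsWithStats((p<45).astype('uint8'))
    for i in range(1,n):
        if st[i,4]>60: print(box,st[i],c[i]+[x0,y0])
black(b,(235,155,268,188));black(b,(285,145,318,178));black(a,(198,220,232,246));black(a,(252,236,284,262))
caps=onz(b,[(251.2,172),(301.5,160.5)],.0934);print('caps',caps,np.linalg.norm(caps[0]-caps[1]))
v=caps[0]-caps[1];print('yaw',np.arctan2(-v[0],v[1]))
print('frame top corners',onz(b,[(205+45/4,105+130/4),(205+457/4,105+35/4)],.112),onz(b,[(205+115/4,105+420/4),(205+503/4,105+328/4)],.025))
print('dish',onz(b,[(160.8,235.2)],.008))
h=cv2.cvtColor(b['pixels'],cv2.COLOR_RGB2HSV)[205:265,130:185]
px=b['pixels'][205:265,130:185].astype(int)
m=((px[...,0]-px[...,2]>50)&(px[...,0]>110)).astype('uint8')
ys,xs=np.nonzero(m);pts=np.c_[xs+130,ys+205].astype(np.float32)
r=cv2.minAreaRect(pts);print(r,len(pts));bx=cv2.boxPoints(r);w=onz(b,bx,.102);print(w,w.mean(0))
e=w[1]-w[0];print('hyaw',np.degrees(np.arctan2(e[1],e[0])))
wr=shot('wrist');print(np.round(np.array(wr['hand_eye']),3),wr['K'])
```

```text
(235, 155, 268, 188) [  8   9  17  17 214] [250.92056075 171.94392523]
(285, 145, 318, 178) [  6   7  19  17 215] [300.76744186 160.30232558]
(198, 220, 232, 246) [  8   3  17  14 182] [214.0989011  229.85164835]
(252, 236, 284, 262) [  7   5  18  15 208] [267.27403846 247.84615385]
caps [[ 0.63294133  0.04550273  0.0934    ]
 [ 0.65788585 -0.07647859  0.0934    ]] 0.1245057036142027
yaw 0.20171351497696782
frame top corners [[ 0.71560362  0.12646374  0.112     ]
 [ 0.76717353 -0.12110432  0.112     ]] [[ 0.54566581  0.09372958  0.025     ]
 [ 0.59797193 -0.15359754  0.025     ]]
dish [[0.48649855 0.28346862 0.008     ]]
((156.0, 237.0), (2.0, 0.0), -90.0) 3
[[0.47974306 0.27624788 0.102     ]
 [0.47974306 0.27624788 0.102     ]
 [0.48451173 0.27616463 0.102     ]
 [0.48451173 0.27616463 0.102     ]] [0.48212739 0.27620625 0.102     ]
hyaw 0.0
[[ 0.002  0.964  0.265  0.066]
 [ 1.    -0.002 -0.     0.   ]
 [-0.     0.265 -0.964 -0.142]
 [ 0.     0.     0.     1.   ]] [[297.97717187   0.         279.40127995]
 [  0.         297.97717187 209.61854788]
 [  0.           0.           1.        ]]
```

>>> step_arm(translation=[[0.044,-0.032,0],[0.044,-0.032,0],[0.044,-0.032,0],[0.044,-0.032,0],[0.044,-0.032,0],[0.044,-0.032,0],[0.044,-0.032,0],[0.044,-0.032,0],[0.044,-0.032,0]], turn=[[0,0,0],[0,0,0],[0,0,0],[0,0,0],[0,0,0],[0,0,0],[0,0,0],[0,0,0],[0,0,0]])

```text
t: 1.38
position: [0.4592, -0.1224, 0.2314]
tool_rot: [[0.949, 0.315, 0.0], [0.315, -0.949, -0.001], [0.0, 0.001, -1.0]]
wrist_force: [1.1, -1.0, -0.2]
opening: 0.0856
```

>>> step_arm(translation=[[0.019,-0.047,0.004],[0.019,-0.047,0.004],[0.019,-0.047,0.004],[0.019,-0.047,0.004],[0.019,-0.047,0.004],[0.019,-0.047,0.004],[0.019,-0.047,0.004],[0.019,-0.047,0.004],[0,0,0],[0,0,0]], turn=[[0,0,0],[0,0,0],[0,0,0],[0,0,0],[0,0,0],[0,0,0],[0,0,0],[0,0,0],[0,0,0],[0,0,0]], hand=0.07)

```text
t: 2.62
position: [0.4842, 0.2802, 0.1989]
tool_rot: [[0.949, 0.315, -0.0], [0.315, -0.949, -0.001], [-0.001, 0.001, -1.0]]
wrist_force: [1.0, -0.6, -0.9]
opening: 0.0697
```

```bash
cat >> h.py <<'E'
from scipy.spatial.transform import Rotation as Ro
def rel(p,R=None):
    s=bot.get_state();R0=np.array(s['tool_rot']).reshape(3,3)
    print('t',s['t'],'pos',np.round(s['position'],4),'F',np.round(s['wrist_force'],2),'open',round(s['opening'],4))
    print('trans tool',np.round(R0.T@(np.array(p)-s['position']),4))
    if R is not None: print('turn',np.round(Ro.from_matrix(R0.T@R).as_rotvec(),4))
E
python3 - <<'E'
from h import *
w=shot('wrist','w1.png');s=bot.get_state();print(s['t'],s['position'],s['tool_rot'],s['qpos'])
print(proj(w,[(.483,.283,.102)]))
E
```

```text
2.675 [0.48460731 0.27929603 0.19902025] [[ 9.49581747e-01  3.13519548e-01 -3.86891530e-06]
 [ 3.13519075e-01 -9.49580335e-01 -1.72528875e-03]
 [-5.44585593e-04  1.63708972e-03 -9.99998512e-01]] [-0.11966605  0.4133864  -0.60322097  1.52023341  0.24129333  1.28390107
 -2.00414021]
[[275.06428932 210.92326352]]
```

View pics/w1.png

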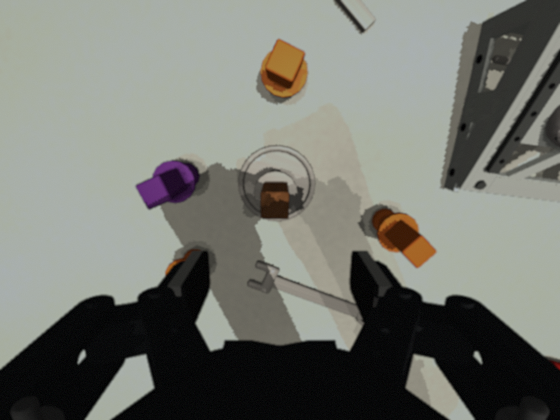

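The wrist view shows the tool's handle at about (275,200), nearly square to the image, with the dish around (277,183). The orange decoy at (405,240) is clear of the fingers.

Run:
```python
from h import *
w=shot('wrist');p=w['pixels'].astype(int)
c=p[180:228,255:295]
m=(c[...,0]-c[...,2]>18).astype('uint8')
print('\n'.join(''.join(f"{v:4d}" for v in r[::2]) for r in c[::2,:,0]))
ys,xs=np.nonzero(m);r=cv2.minAreaRect(np.c_[xs+255,ys+180].astype(np.float32));print(r,len(xs))
```

```text
77  95 158 164 163 161 161 162 162 163 164 165 165 164 165 169 171 170 145 131
  72  88 127 146 107  87  89  90  90  89  90  91  91  90  92 117 163 170 161 130
  77  80  82  78  43  39  39  37  38  35  35  37  40  39  38  61 152 156 148 137
  80  80  80  60  42  43  42  40  38  37  39  39  39  41  40  45 125 143 144 144
  79  78  76  50  42  41  40  40  37  37  38  38  40  39  42  44 107 142 142 143
  75  76  67  43  41  42  42  40  37  36  38  41  40  41  40  40  95 138 139 140
  78  76  67  58  60  61  70  87  84  84  89  93  92  89  81  77  95 137 134 127
  79  77  68  72  74  70  69  80 101 116 122 124 111 108 104 101  96 112  82  58
  75  76  66  72  73  68  60  56  80 120 124 122 109 106 105 104  82  55  49  49
  82  68  61  72  70  63  59  59  63 106 110 105 105 105 105 107  81  48  49  50
  68  67  60  68  64  58  57  60  59  67  90  87  67  80  99 101  77  50  50  47
  68  66  57  64  59  56  60  62  57  42  47  47  43  44  50  54  50  51  50  50
  66  65  54  59  56  56  59  53  48  45  43  42  44  46  44  42  42  48  51  55
  69  66  48  52  42  45  49  44  44  44  43  46 
[... 246 characters left out ...]
  42  43  42  83 104  70 101
  64  70  57  41  43  44  43  44  43  45  43  43  43  41  45  45  64 108 134 143
  92  84  61  40  42  43  43  42  43  43  43  41  42  44  46  48 102 146 134 130
 106 104  96  93  79  79  80  80  79  67  69  70  69  66  63  65 107 139 141 156
 106 113 140 168 161 158 147 142 141 129 125 123 125 127 131 137 150 161 162 162
 109 150 170 171 171 171 167 165 167 166 162 154 153 158 161 163 163 163 164 162
 147 168 170 170 170 169 170 170 169 171 170 167 160 159 162 163 165 163 163 161
 160 171 170 171 170 169 170 169 170 169 169 170 167 164 162 163 163 162 161 162
((276.0058898925781, 205.07647705078125), (45.71112060546875, 33.59306716918945), 85.60128784179688) 947
```

Run:
```python
from h import *
w=shot('wrist')
q=onz(w,[(273.8,205),(261,217.5),(286.5,219)],.102);print(q)
rel([q[0][0],q[0][1],.054])
print('dish',onz(w,[(277,182)],.010), onz(shot('top'),[(153,235.75)],.102))
```

```text
[[0.48810843 0.28427578 0.102     ]
 [0.47446039 0.29110967 0.102     ]
 [0.47992067 0.27040579 0.102     ]]
t 2.775 pos [0.4848 0.279  0.1993] F [-0.73 -0.44  0.08] open 0.0702
trans tool [ 0.0048 -0.0042  0.1453]
dish [[0.49156286 0.28321327 0.01      ]] [[0.48527473 0.2833734  0.102     ]]
```

>>> step_arm(translation=[[0.004,-0.004,0.025],[0,0,0.03],[0,0,0.03],[0,0,0.03],[0,0,0.03],[0,0,0]], turn=[[0,0,0],[0,0,0],[0,0,0],[0,0,0],[0,0,0],[0,0,0]])

```text
t: 3.58
position: [0.4853, 0.2833, 0.0522]
tool_rot: [[0.95, 0.314, -0.005], [0.314, -0.95, -0.004], [-0.005, 0.002, -1.0]]
wrist_force: [-0.2, -0.1, 0.4]
opening: 0.0697
```

>>> step_arm(translation=[[0,0,0],[0,0,0],[0,0,0],[0,0,0],[0,0,0],[0,0,0]], turn=[[0,0,0],[0,0,0],[0,0,0],[0,0,0],[0,0,0],[0,0,0]], hand=0.0, grip_force=90)

```text
t: 4.32
position: [0.4878, 0.2867, 0.0559]
tool_rot: [[0.949, 0.315, 0.003], [0.315, -0.949, 0.001], [0.003, -0.0, -1.0]]
wrist_force: [0.7, -1.4, 6.1]
opening: 0.0232
```

>>> step_arm(translation=[[0,0,-0.02],[0,0,-0.04],[0,0,-0.04],[0,0,-0.04],[0,0,-0.04],[0.003,0.045,0],[0.003,0.045,0],[0.003,0.045,0],[0.003,0.045,0],[0.003,0.045,0],[0.003,0.045,0],[0,0,0]], turn=[[0,0,0],[0,0,0],[0,0,0],[0,0,0],[0,0,0],[0,0,0],[0,0,0],[0,0,0],[0,0,0],[0,0,0],[0,0,0],[0,0,0]])

```text
t: 5.82
position: [0.5897, 0.0283, 0.2327]
tool_rot: [[0.952, 0.306, -0.002], [0.306, -0.952, -0.004], [-0.003, 0.004, -1.0]]
wrist_force: [-0.2, -0.7, -2.1]
opening: 0.0231
```

>>> step_arm(translation=[[0,0,0],[0,0,0],[0,0,0],[0,0,0],[0,0,0]], turn=[[-0.014,0.117,0],[-0.014,0.117,0],[-0.014,0.117,0],[-0.014,0.117,0],[0,0,0]])

```text
t: 6.45
position: [0.5837, 0.0353, 0.2305]
tool_rot: [[0.847, 0.303, 0.436], [0.294, -0.952, 0.089], [0.442, 0.053, -0.895]]
wrist_force: [-1.1, -0.1, -1.3]
opening: 0.0234
```

```bash
cat >> h.py <<'E'
yaw=.2017;n=np.array([-np.sin(.4712)*np.cos(yaw),-np.sin(.4712)*np.sin(yaw),np.cos(.4712)])
fy=np.array([-np.sin(yaw),np.cos(yaw),0]);fx=np.cross(fy,n)
capL=np.array([.633,.0455,.0934]);capR=np.array([.6579,-.0765,.0934])
def Rt():  # nearest orientation with z=-n
    R0=np.array(bot.get_state()['tool_rot']).reshape(3,3);z=-n
    x=R0[:,0]-z*(R0[:,0]@z);x/=np.linalg.norm(x);return np.c_[x,np.cross(z,x),z]
E
python3 - <<'E'
from h import *
rel(capL+n*.102,Rt());a=shot('scene','s1.png');w=shot('wrist','w2.png')
i=cv2.imread('pics/s1.png');j=cv2.imread('pics/w2.png')
g=lambda i:np.clip((i/255.)**.6*255*1.1,0,255).astype('uint8')
cv2.imwrite('pics/c1.png',np.hstack([cv2.resize(g(i[130:330,140:330]),(380,400)),cv2.resize(g(j),(420,400))]))
print(bot.get_state()['qpos'])
E
```

```text
t 6.45 pos [0.5837 0.0353 0.2305] F [-1.13 -0.13 -1.32] open 0.0234
trans tool [-0.0169 -0.0021  0.0431]
turn [-0.0011  0.0094 -0.    ]
[ 0.49004768  0.12041989 -0.5821829   1.86250164  0.01171494  0.71111752
 -1.32961981]
```

View pics/c1.png

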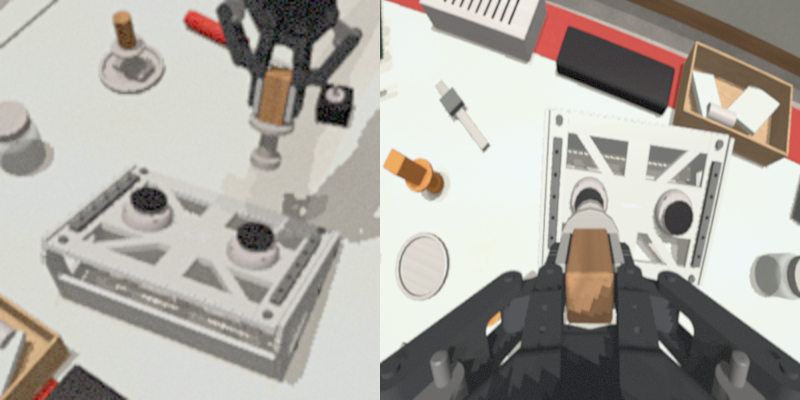

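The view shows the tool gripped straight with its foot above the left cap. The foot is at about scene (272,210). The right cap is clearly visible in the wrist view at about (397,227). I'll triangulate the cap centres and compare.

Run:
```python
from h import *
a=shot('scene');b=shot('top');w=shot('wrist');s=bot.get_state()
def blob(d,box,th=45):
    x0,y0,x1,y1=box;p=d['pixels'][y0:y1,x0:x1].max(2)
    N,l,st,c=cv2.connectedComponentsWithStats((p<th).astype('uint8'));i=1+np.argmax(st[1:,4]);return c[i]+[x0,y0],st[i]
print('L scene/top',tri(a,(267.3,247.85),b,(250.9,171.9)));print('R',tri(a,(214.1,229.85),b,(300.8,160.3)))
print('proj L,R in scene',proj(a,[capL,capR]),'wrist',proj(w,[capL,capR]))
r,st=blob(w,(372,200,425,252));print('wrist R',r,st)
print('R wr/scene',tri(w,r,a,(214.1,229.85)),'R wr/top',tri(w,r,b,(300.8,160.3)))
z=s['tool_rot'][:,2];pad=s['position']+z*.052;print('pad',pad)
print('proj pad scene',proj(a,[pad,pad-z*.01,pad-z*.045]))
cv2.imwrite('pics/x.png',cv2.resize(cv2.cvtColor(a['pixels'][170:225,250:295],cv2.COLOR_RGB2BGR),None,fx=10,fy=10))
```

```text
L scene/top (array([0.63452308, 0.04481249, 0.09105407]), np.float64(0.0036022810738105936))
R (array([ 0.66027148, -0.07662284,  0.08949457]), np.float64(0.004037716383095183))
proj L,R in scene [[268.81863911 246.89753967]
 [215.54516382 228.08771782]] wrist [[275.66714706 222.11365251]
 [394.94609155 235.9736228 ]]
wrist R [395.82539683 233.56547619] [   6   17   37   34 1008]
R wr/scene (array([ 0.66156152, -0.07820092,  0.08980486]), np.float64(9.978663003173518e-05)) R wr/top (array([ 0.65804244, -0.07406757,  0.10081995]), np.float64(0.001399192039922737))
pad [0.61395122 0.04113513 0.18945698]
proj pad scene [[270.70531805 212.59627314]
 [271.48675404 208.05522175]
 [274.29481879 191.73645405]]
```

View pics/x.png

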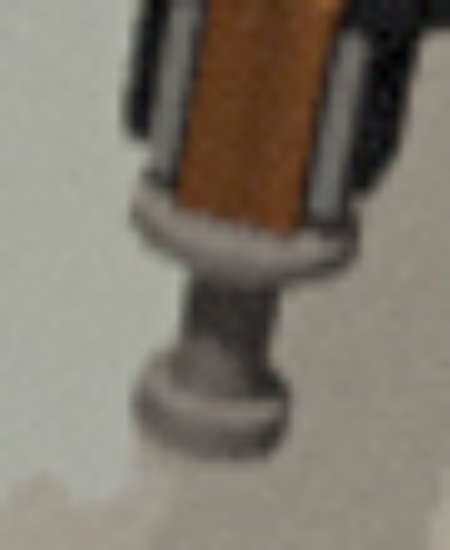

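The foot appears where expected: projected (270.7,212.6), seen at about (271,212). The cap estimates agree to within about 3 mm, so I'll approach the left cap.

>>> step_arm(translation=[[-0.008,-0.001,0],[-0.008,-0.001,0.015],[0,0,0.025],[0,0,0.025],[0,0,0.01],[0,0,0.003],[0,0,0]], turn=[[0,0.009,0],[0,0,0],[0,0,0],[0,0,0],[0,0,0],[0,0,0],[0,0,0]])

```text
t: 7.58
position: [0.6104, 0.04, 0.1584]
tool_rot: [[0.838, 0.303, 0.453], [0.293, -0.952, 0.094], [0.46, 0.054, -0.886]]
wrist_force: [0.5, 0.3, -2.0]
opening: 0.0228
```

Run:
```python
from h import *
rel(capL+n*.052,Rt());a=shot('scene','s2.png');shot('wrist','w3.png')
i=cv2.imread('pics/s2.png');j=cv2.imread('pics/w3.png')
g=lambda i:np.clip((i/255.)**.6*255*1.1,0,255).astype('uint8')
cv2.imwrite('pics/c2.png',np.hstack([cv2.resize(g(i[210:270,235:295]),(400,400)),cv2.resize(g(j[180:300,220:340]),(400,400))]))
```

```text
t 7.575 pos [0.6104 0.04   0.1584] F [ 0.52  0.3  -2.02] open 0.0228
trans tool [-0.0088 -0.0019  0.0164]
turn [ 0.0003 -0.01   -0.    ]
```

View pics/c2.png

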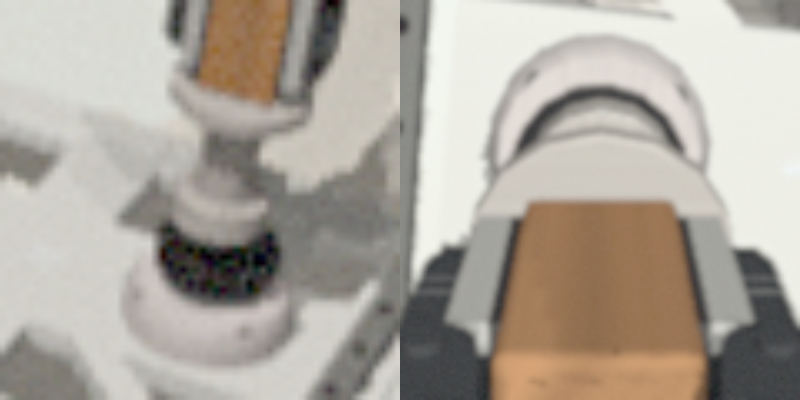

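The foot hovers above the left cap and looks nearly centred in both views. The measured pose suggests it is about 9 mm upslope, so I'll let it settle and re-measure.

>>> step_arm(translation=[[-0.003,0,0],[0,0,0],[0,0,0]], turn=[[0,0,0],[0,0,0],[0,0,0]])

```text
t: 8.05
position: [0.6075, 0.0391, 0.1565]
tool_rot: [[0.839, 0.303, 0.453], [0.293, -0.952, 0.093], [0.459, 0.054, -0.887]]
wrist_force: [0.5, 0.3, -1.6]
opening: 0.023
```

Run:
```python
from h import *
for k in range(4): rel(capL+n*.052,Rt());a=shot('scene')
w=shot('wrist');s=bot.get_state()
z=s['tool_rot'][:,2];pad=s['position']+z*.052
print('scene pad,cap,pad@cap',proj(a,[pad,capL,pad+z*.012]));print('wrist',proj(w,[pad,capL]))
p=a['pixels'][225:262,250:285].max(2)
for r in p[:,::1]: print(''.join('%4d'%v for v in r))
```

```text
t 8.05 pos [0.6075 0.0391 0.1565] F [ 0.48  0.32 -1.58] open 0.023
trans tool [-0.0052 -0.0018  0.0161]
turn [ 0.0003 -0.0094 -0.    ]
t 8.1 pos [0.6076 0.0391 0.1565] F [-0.05 -0.95 -1.99] open 0.0232
trans tool [-0.0053 -0.0018  0.016 ]
turn [ 0.0001 -0.0093 -0.    ]
t 8.15 pos [0.6076 0.0391 0.1565] F [ 0.45  0.12 -1.87] open 0.0231
trans tool [-0.0053 -0.0018  0.016 ]
turn [ 0.0001 -0.0094 -0.    ]
t 8.2 pos [0.6076 0.0391 0.1564] F [ 0.43 -1.17 -2.23] open 0.023
trans tool [-0.0053 -0.0018  0.016 ]
turn [ 0.0001 -0.0093 -0.    ]
scene pad,cap,pad@cap [[268.43401347 241.61374748]
 [268.81863911 246.89753967]
 [267.56583375 246.49014053]]
wrist [[279.05915866 227.79950022]
 [276.75439375 228.18113788]]
 173 164 163 169 169 168 170 168 171 169 172 157 112  93 113 127 127 132 132 133 134 131 126 111 114 115 110 110  97 105  74  68 127 147 145
 158 157 163 163 169 172 171 171 171 170 166 166 145 118 107 104 119 120 128 130 134 131 128 133 131 128 131 135 129 123  77  62 129 150 145
 142 147 150 155 160 167 169 168 170 167 162 163 160 147 127 110 104 107 115 123 116 116 119 121 126 12
[... 4131 characters left out ...]
 160 158 130 109 120 129 136 138 142 144 150 152 149 148 147 151 149 151 155 154 152 152 149 150 138 124  94  69 103 154 163 156 158 159
 158 156 158 148 115 120 122 136 138 136 145 147 147 150 148 152 151 148 147 149 148 137 135 138 129 121 103  85  66  98 135 157 159 156 161
 158 156 159 159 129 117 116 127 125 129 134 140 142 142 148 150 149 148 147 147 126  94 100 123 119 103  99  77  62  99 133 157 159 159 158
 159 156 157 158 147 126 116 121 130 126 132 135 136 136 141 141 140 140 137 135 116  96 106 115 108  96  78  66  82 136 158 161 160 156 160
 153 160 159 156 162 149 132 117 124 124 125 126 124 133 128 133 134 127 125 123 124 118 110 113 101  85  69  83 129 157 158 155 158 160 161
```

```bash
python3 - <<'E'
from h import *
w=shot('wrist','w4.png');g=cv2.cvtColor(w['pixels'],cv2.COLOR_RGB2GRAY)
for c in(270,278,286): print(c,g[184:230,c])
s=bot.get_state();R=s['tool_rot'];pad=s['position']+R[:,2]*.052
print('pred foot far edge',proj(w,[pad+.015*R[:,0]]),'cap far',proj(w,[capL+.02*fx]),'rim top far, base far',proj(w,[capL-.014*n+.027*fx,capL-.028*n+.027*fx]))
E
python3 -c "
import cv2
j=cv2.imread('pics/w4.png')[170:250,230:330]
cv2.imwrite('pics/c4.png',cv2.resize(j,None,fx=7,fy=7,interpolation=cv2.INTER_CUBIC))"
```

```text
270 [197 195 178 145 127 130 139 145 150 156 163 168 170 169 170 171 168 147
  98  50  29  23  25  23  25  23  31  52  72  84 100 128 147 152 143 117
  99 113 143 155 152 149 150 150 151 150]
278 [192 172 139 127 133 141 147 154 161 167 169 170 169 171 170 160 119  68
  33  22  24  25  21  24  32  59  85  96 110 137 155 156 149 133 110 105
 133 158 158 149 145 148 150 150 150 149]
286 [198 188 160 136 135 141 147 154 161 168 171 172 172 171 172 171 154 107
  57  32  24  25  26  25  22  31  57  86  97 115 143 156 155 147 129 108
 111 138 157 154 150 150 150 151 151 150]
pred foot far edge [[279.0507361  206.59855083]] cap far [[279.96527756 202.13018271]] rim top far, base far [[281.0511956  189.07324045]
 [280.97226146 185.8140021 ]]
```

View pics/c4.png

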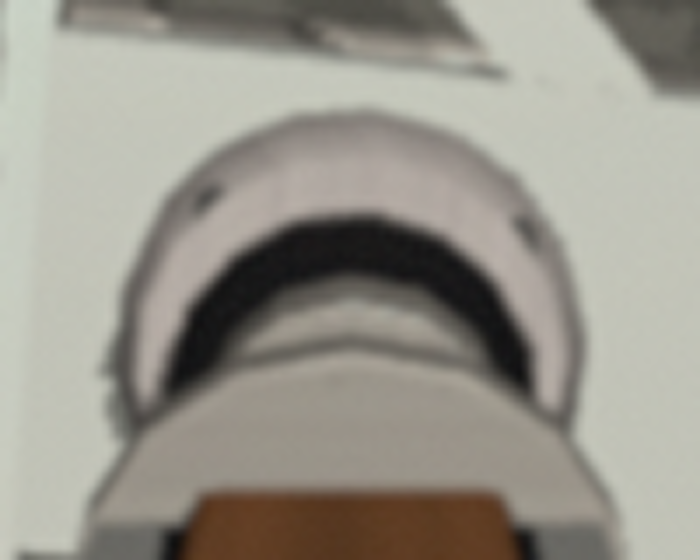

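The wrist view shows the foot and cap laterally concentric, both centred at about column 280. The foot sits 2–3 mm upslope, so I'll correct by -3 mm and press in small steps.

>>> step_arm(translation=[[-0.003,-0.0005,0],[0,0,0.005],[0,0,0.005],[0,0,0.002],[0,0,0]], turn=[[0,-0.009,0],[0,0,0],[0,0,0],[0,0,0],[0,0,0]])

```text
t: 8.98
position: [0.6101, 0.0399, 0.1439]
tool_rot: [[0.843, 0.303, 0.444], [0.294, -0.952, 0.091], [0.45, 0.054, -0.891]]
wrist_force: [0.7, -0.3, -2.0]
opening: 0.0232
```

>>> step_arm(translation=[[0,0,0.002],[0,0,0.002],[0,0,0]], turn=[[0,0,0],[0,0,0],[0,0,0]])

```text
t: 9.35
position: [0.6116, 0.0402, 0.1412]
tool_rot: [[0.843, 0.303, 0.445], [0.294, -0.951, 0.09], [0.45, 0.054, -0.891]]
wrist_force: [-5.7, -0.5, 4.0]
opening: 0.023
```

Run:
```python
from h import *
rel(capL+n*.052,Rt());print('axial F',bot.get_state()['wrist_force']@n)
```

```text
t 9.35 pos [0.6116 0.0402 0.1412] F [-5.74 -0.48  3.98] open 0.023
trans tool [-0.002  -0.0011  0.0005]
turn [0.0004 0.0004 0.    ]
axial F 6.138426109610175
```

>>> step_arm(translation=[[0,0,0.002],[0,0,0.002],[0,0,0]], turn=[[0,0,0],[0,0,0],[0,0,0]])

```text
t: 9.72
position: [0.614, 0.0406, 0.1369]
tool_rot: [[0.843, 0.303, 0.445], [0.294, -0.952, 0.091], [0.451, 0.054, -0.891]]
wrist_force: [0.0, 0.9, -1.5]
opening: 0.023
```

>>> step_arm(translation=[[0,0,0.002],[0,0,0.002],[0,0,0]], turn=[[0,0,0],[0,0,0],[0,0,0]])

```text
t: 10.1
position: [0.6154, 0.0409, 0.1349]
tool_rot: [[0.843, 0.303, 0.445], [0.294, -0.952, 0.09], [0.451, 0.055, -0.891]]
wrist_force: [-9.3, -1.4, 10.3]
opening: 0.0233
```

Run:
```python
from h import *
rel(capL-.009*n+n*.052,Rt());print('axial F',bot.get_state()['wrist_force']@n)
```

```text
t 10.1 pos [0.6154 0.0409 0.1349] F [-9.27 -1.4  10.27] open 0.0233
trans tool [-0.0025 -0.0013  0.0022]
turn [ 0.0011 -0.     -0.    ]
axial F 13.402414406649381
```

>>> step_arm(translation=[[0,0,0.002],[0,0,0.002],[0,0,0],[0,0,0]], turn=[[0,0,0],[0,0,0],[0,0,0],[0,0,0]])

```text
t: 10.6
position: [0.616, 0.0411, 0.1347]
tool_rot: [[0.843, 0.303, 0.445], [0.296, -0.951, 0.087], [0.45, 0.058, -0.891]]
wrist_force: [-31.4, -4.7, 39.5]
opening: 0.0229
```

Run:
```python
from h import *
rel(capL-.009*n+n*.052,Rt());print('axial F',bot.get_state()['wrist_force']@n)
a=shot('scene','s5.png')
```

```text
t 10.6 pos [0.616  0.0411 0.1347] F [-31.4   -4.72  39.48] open 0.0229
trans tool [-0.003  -0.0013  0.0017]
turn [0.0036 0.001  0.    ]
axial F 49.57013656302102
```

The covers resists 50 N with no further travel, so the left one is home. I'll retreat and go to the right cap.

>>> step_arm(translation=[[0,0,-0.01],[0,0,-0.02],[0,0,-0.02],[-0.004,0.03,0],[-0.006,0.046,0],[-0.006,0.046,0],[0,0,0],[0,0,0]], turn=[[0,0,0],[0,0,0],[0,0,0],[0,0,0],[0,0,0],[0,0,0],[0,0,0],[0,0,0]])

```text
t: 11.65
position: [0.6183, -0.0839, 0.1734]
tool_rot: [[0.843, 0.302, 0.444], [0.293, -0.952, 0.092], [0.45, 0.053, -0.891]]
wrist_force: [0.2, 0.5, -1.9]
opening: 0.0232
```

Run:
```python
from h import *
rel(capR+n*.064,Rt())
w=shot('wrist','w6.png');a=shot('scene','s6.png')
i=cv2.imread('pics/s6.png');j=cv2.imread('pics/w6.png')
g=lambda i:np.clip((i/255.)**.6*255*1.1,0,255).astype('uint8')
cv2.imwrite('pics/c6.png',np.hstack([cv2.resize(g(i[180:280,180:300]),(480,400)),cv2.resize(g(j[150:270,60:360]),(320,128*1)) if 0 else cv2.resize(g(j[160:260,230:330]),(310,400))]))
```

```text
t 11.65 pos [ 0.6183 -0.0839  0.1734] F [ 0.2   0.51 -1.87] open 0.0232
trans tool [-0.0005  0.0006  0.0255]
turn [-0.0008  0.0004 -0.    ]
```

View pics/c6.png

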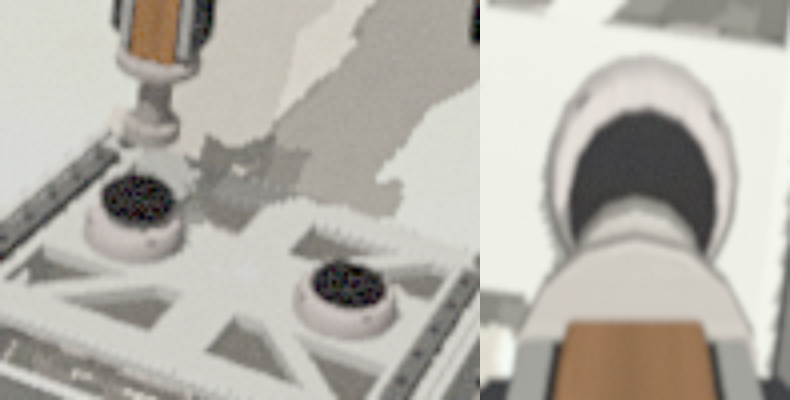

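The left cover sits low and level. The foot is concentric with the right cap (about column 640 against 643 in the crop), so I'll press it.

>>> step_arm(translation=[[0,0.001,0.015],[0,0,0.012],[0,0,0.005],[0,0,0.002],[0,0,0.002],[0,0,0]], turn=[[0,0,0],[0,0,0],[0,0,0],[0,0,0],[0,0,0],[0,0,0]])

```text
t: 12.5
position: [0.6349, -0.0817, 0.1422]
tool_rot: [[0.843, 0.303, 0.445], [0.294, -0.952, 0.091], [0.451, 0.054, -0.891]]
wrist_force: [-1.3, 0.9, -2.0]
opening: 0.0228
```

>>> step_arm(translation=[[0,0,0.002],[0,0,0.002],[0,0,0]], turn=[[0,0,0],[0,0,0],[0,0,0]])

```text
t: 12.88
position: [0.6367, -0.0814, 0.1389]
tool_rot: [[0.843, 0.303, 0.445], [0.294, -0.952, 0.091], [0.451, 0.054, -0.891]]
wrist_force: [-3.0, -0.8, 1.6]
opening: 0.0231
```

>>> step_arm(translation=[[0,0,0.002],[0,0,0.002],[0,0,0]], turn=[[0,0,0],[0,0,0],[0,0,0]])

```text
t: 13.25
position: [0.6385, -0.0811, 0.1343]
tool_rot: [[0.843, 0.303, 0.445], [0.293, -0.952, 0.091], [0.451, 0.054, -0.891]]
wrist_force: [-0.8, -0.2, -2.7]
opening: 0.0235
```

Run:
```python
from h import *
rel(capR-.009*n+n*.052,Rt());print('axial F',bot.get_state()['wrist_force']@n)
```

```text
t 13.25 pos [ 0.6385 -0.0811  0.1343] F [-0.76 -0.22 -2.65] open 0.0235
trans tool [-0.0007 -0.0007  0.0025]
turn [-0.0002  0.0001 -0.    ]
axial F -2.0073961902664226
```

Snapped through; now I'll bottom it out firmly so it sits level.

>>> step_arm(translation=[[0,0,0.002],[0,0,0.002],[0,0,0.001],[0,0,0],[0,0,0]], turn=[[0,0,0],[0,0,0],[0,0,0],[0,0,0],[0,0,0]])

```text
t: 13.88
position: [0.6395, -0.081, 0.1337]
tool_rot: [[0.843, 0.303, 0.444], [0.295, -0.951, 0.089], [0.449, 0.056, -0.892]]
wrist_force: [-22.6, -0.8, 26.8]
opening: 0.0231
```

Run:
```python
from h import *
rel(capR-.009*n+n*.052,Rt());print('axial F',bot.get_state()['wrist_force']@n)
```

```text
t 13.875 pos [ 0.6395 -0.081   0.1337] F [-22.61  -0.76  26.83] open 0.0231
trans tool [-0.0014 -0.0008  0.0015]
turn [0.0018 0.0016 0.    ]
axial F 34.03601126341472
```

>>> step_arm(translation=[[0,0,-0.01],[0,0,-0.03],[0,0,-0.035],[0,0,-0.035],[0,0,0],[0,0,0],[0,0,0],[0,0,0],[0,0,0]], turn=[[0,0,0],[0,0,0],[0,0,0],[0,0,0],[0.014,-0.117,0],[0.014,-0.117,0],[0.014,-0.117,0],[0.014,-0.117,0],[0,0,0]])

```text
t: 15.0
position: [0.5938, -0.0888, 0.2269]
tool_rot: [[0.948, 0.318, 0.001], [0.318, -0.948, 0.003], [0.002, -0.003, -1.0]]
wrist_force: [0.5, 0.9, -2.2]
opening: 0.023
```

```bash
cat >> h.py <<'E'
def Rd():
    R0=np.array(bot.get_state()['tool_rot']).reshape(3,3);z=np.array([0,0,-1.])
    x=R0[:,0]-z*(R0[:,0]@z);x/=np.linalg.norm(x);return np.c_[x,np.cross(z,x),z]
E
python3 - <<'E'
from h import *
rel([.4885,.2835,.21],Rd());a=shot('scene','s7.png');w=shot('wrist','w7.png')
i=cv2.imread('pics/s7.png');j=cv2.imread('pics/w7.png')
g=lambda i:np.clip((i/255.)**.6*255*1.1,0,255).astype('uint8')
cv2.imwrite('pics/c7.png',np.hstack([cv2.resize(g(i[180:280,180:300]),(480,400)),cv2.resize(g(j[80:240,230:390]),(310,400))]))
E
```

```text
t 15.0 pos [ 0.5938 -0.0888  0.2269] F [ 0.5   0.85 -2.24] open 0.023
trans tool [ 0.0185 -0.3864  0.0179]
turn [-0.0026 -0.0016  0.    ]
```

View pics/c7.png

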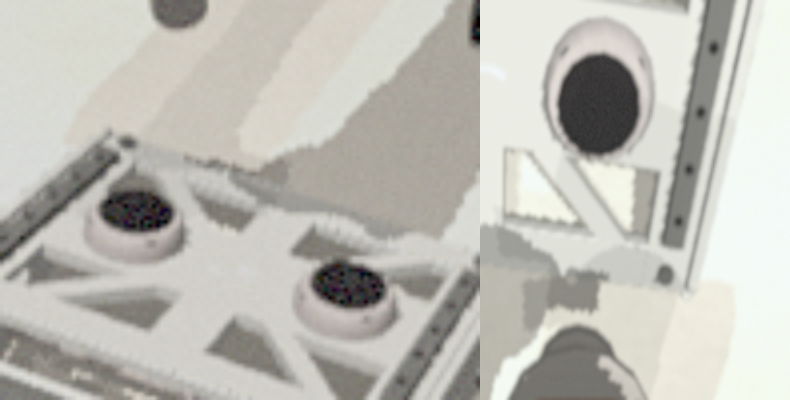

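Both covers now sit low and level on their housings in the scene crop, at (135,212) and (348,287). I'll take the tool back to the dish.

>>> step_arm(translation=[[0.001,-0.03,0],[0.002,-0.043,0],[0.002,-0.045,0],[0.002,-0.045,0],[0.002,-0.045,0],[0.002,-0.045,0.002],[0.002,-0.045,0.005],[0.003,-0.045,0.005],[0.002,-0.043,0.005],[0,0,0],[0,0,0]], turn=[[-0.0026,-0.0016,0],[0,0,0],[0,0,0],[0,0,0],[0,0,0],[0,0,0],[0,0,0],[0,0,0],[0,0,0],[0,0,0],[0,0,0]])

```text
t: 16.48
position: [0.4872, 0.2798, 0.2107]
tool_rot: [[0.949, 0.314, 0.001], [0.314, -0.949, -0.004], [-0.0, 0.004, -1.0]]
wrist_force: [0.1, -1.3, -0.7]
opening: 0.0233
```

Run:
```python
from h import *
rel([.4885,.2835,.056],Rd());shot('wrist','w8.png')
i=cv2.imread('pics/w8.png');w=shot('wrist');s=bot.get_state();p=s['position']+s['tool_rot'][:,2]*.052
print(proj(w,[p,(.4885,.2835,.008),(p[0],p[1],.008)]))
g=lambda i:np.clip((i/255.)**.6*255*1.1,0,255).astype('uint8')
cv2.imwrite('pics/c8.png',cv2.resize(g(i[60:300,160:400]),(600,600)))
```

```text
t 16.475 pos [0.4872 0.2798 0.2107] F [ 0.08 -1.26 -0.65] open 0.0233
trans tool [ 0.0024 -0.0037  0.1547]
turn [0.0043 0.0002 0.    ]
[[278.98888394 228.0833198 ]
 [274.93810592 184.82782704]
 [278.58046014 186.4185477 ]]
```

View pics/c8.png

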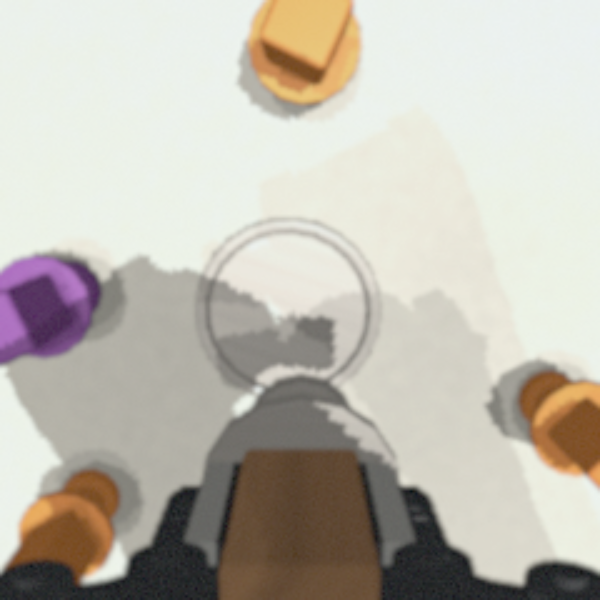

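The dish is centred at about (275.6,182), against 274.9,184.8 for my planned spot, so it is on target within 3 mm. I'll lower the tool.

>>> step_arm(translation=[[0.004,-0.003,0.02],[0,0,0.035],[0,0,0.035],[0,0,0.035],[0,0,0.015],[0,0,0.008],[0,0,0.003],[0,0,0],[0,0,0]], turn=[[0.004,0,0],[0,0,0],[0,0,0],[0,0,0],[0,0,0],[0,0,0],[0,0,0],[0,0,0],[0,0,0]])

```text
t: 17.7
position: [0.4902, 0.286, 0.0603]
tool_rot: [[0.949, 0.315, -0.0], [0.315, -0.949, 0.002], [0.0, -0.002, -1.0]]
wrist_force: [-0.5, -0.3, -2.0]
opening: 0.0228
```

>>> step_arm(translation=[[0,0,0.001],[0,0,0.001],[0,0,0]], turn=[[0,0,0],[0,0,0],[0,0,0]])

```text
t: 18.08
position: [0.4895, 0.2855, 0.0572]
tool_rot: [[0.949, 0.315, -0.002], [0.315, -0.949, 0.001], [-0.002, -0.001, -1.0]]
wrist_force: [0.8, -0.4, -2.0]
opening: 0.0232
```

>>> step_arm(translation=[[0,0,0.001],[0,0,0.001],[0,0,0],[0,0,0]], turn=[[0,0,0],[0,0,0],[0,0,0],[0,0,0]])

```text
t: 18.58
position: [0.4897, 0.2856, 0.056]
tool_rot: [[0.949, 0.315, -0.002], [0.315, -0.949, 0.001], [-0.001, -0.001, -1.0]]
wrist_force: [-1.3, -1.8, 5.4]
opening: 0.0228
```

>>> step_arm(translation=[[0,0,0],[0,0,0],[0,0,0],[0,0,0],[0,0,0],[0,0,0]], turn=[[0,0,0],[0,0,0],[0,0,0],[0,0,0],[0,0,0],[0,0,0]], hand=0.07)

```text
t: 19.32
position: [0.4896, 0.2856, 0.0553]
tool_rot: [[0.949, 0.315, -0.002], [0.315, -0.949, 0.001], [-0.002, -0.001, -1.0]]
wrist_force: [-0.1, 0.4, 0.4]
opening: 0.0701
```

>>> step_arm(translation=[[0,0,-0.01],[0,0,-0.02],[0,0,-0.04],[0,0,-0.04],[0,0,-0.04],[0,0,-0.02],[0,0.05,0],[0,0.05,0],[0,0.05,0],[0,0,0],[0,0,0]], turn=[[0,0,0],[0,0,0],[0,0,0],[0,0,0],[0,0,0],[0,0,0],[0,0,0],[0,0,0],[0,0,0],[0,0,0],[0,0,0]])

```text
t: 20.7
position: [0.5371, 0.1439, 0.2258]
tool_rot: [[0.949, 0.316, -0.001], [0.316, -0.949, 0.002], [-0.001, -0.003, -1.0]]
wrist_force: [-0.2, 1.0, 0.7]
opening: 0.0698
```

Run:
```python
from h import *
print(bot.get_state()['t'],bot.get_state()['wrist_force'])
a=shot('scene','s9.png');b=shot('top','t9.png')
g=lambda i:np.clip((i/255.)**.6*255*1.1,0,255).astype('uint8')
i=cv2.imread('pics/s9.png');j=cv2.imread('pics/t9.png');o=np.zeros((400,800,3),'uint8')
cv2.imwrite('pics/c9.png',np.hstack([cv2.resize(g(i[190:320,180:310]),(400,400)),cv2.resize(g(i[235:295,367:427]),(400,400))]))
```

```text
20.7 [-0.18188935  0.96363528  0.70113526]
```

View pics/c9.png

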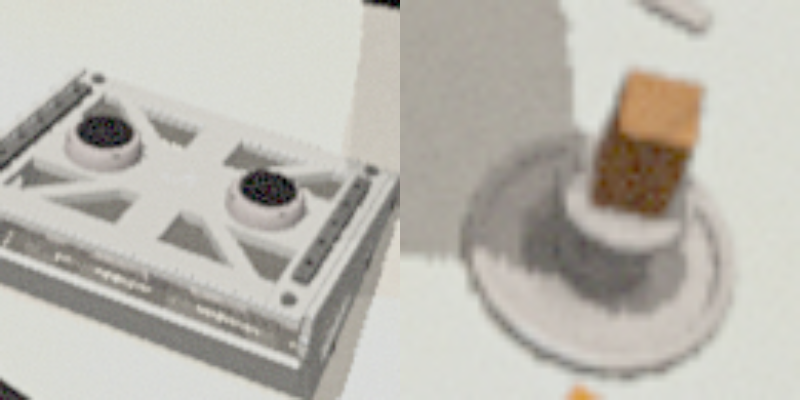

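The tool stands upright in its dish, at the same image position as at the start (406,250). Both covers are flush and the hand is clear, so I'm handing in.

```bash
python3 -c "
from plant import ticket
print(ticket.finish_job())"
```

```text
the job is handed in; nothing more can be done
None
```

I pressed both bearing covers home with the seating tool, stood the tool back in its dish and handed the job in at about 21 s of the 54 s allowed. No verdict was reported.

- **Tool:** I picked the square-handled tool from the left dish, gripped it just above the collar and tilted it 27° to match the plate. While pressing, it stayed within about 0.01 rad of square by my own estimate of the plate's slope and yaw.
- **Left cover:** The resistance collapsed partway down. The cover then stopped hard at about 50 N with the foot within 3–4 mm of the cover's centre.
- **Right cover:** It snapped the same way and stopped hard at about 34 N, with the foot within 2 mm of centre.
- **Final camera check:** Both covers looked low and level on their housings. The tool stood upright in its dish, back at its starting image position, and the hand was clear with the wrist force near zero.
- **Disagreements:** The different camera estimates of the cover centres differed by up to about 5 mm, and up to about 11 mm in height. I corrected this from a close view before the first press. I did not measure the bystander positions separately, but no contact with them was seen or felt.

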